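# Brace the wash menu board

## Robot

A 6-joint arm with a two-finger parallel gripper is mounted at the origin on the work surface. World frame = base frame: x ahead of the robot, y to its left, z up, the work surface at z = 0. Lengths are in m, angles in rad, forces in N, time in s.
With the tool pointing down it reaches from about 0.35 to 0.95 m from the base axis. Payload 17.4 kg.
Tool frame: the origin (TCP) lies on the centre line of the jaws, within the pads' length; the fingertips stand 8 mm ahead of it and the grasp point (between the pads) lies 11 mm behind it (tip_extent is the distance from the TCP to the fingertips, in m); z points along the fingers, y is the direction in which the jaws open and shut (so a half turn about z gives the same grasp; the last joint's range is limited). The gripper opens to 93 mm and grips with 3 to 60 N. Pads are 15 mm wide; open, the fingers measure 128 mm over their backs; the gripper's body (75 mm by 188 mm) begins 65 mm behind the grasp point.
Start: joints at [-1.347, 0.116, 1.442, -0, 1.584, -0.038], TCP at [0.175, -0.652, 0.227] pointing down, gripper open.
Joint ranges: [-2.83, 2.83], [-0.83, 2.19], [0.07, 2.5], [-1.14, 4.28], [0.01, 3], [-2.97, 2.97]. Speed limits (rad/s): [1.89, 1.89, 2.22, 3.14, 3.14, 3.14].

## Interface

Orientations are given as a rotation vector (axis times angle).
In Python, from plant import read_state, get_image, job_done, boxes_of, masks_of, spot_point, tip_extent gives the robot as it stands.
- The arm moves only by the tool send_rows, never from a script. Its argument "increments" is a list of rows, each a list of 6 numbers: the shift along the world's x, y, z each as a share of 300 mm, from -1 to 1, then the turn, a rotation vector about the world's x, y, z each as a share of 90 degrees, from -1 to 1. A call has 1 to 20 rows; each row is the pose to reach, as a shift and turn from the pose commanded when the call began; what a row does not reach only later rows make up. A row lasts 1/8 s, in which the tool goes at most 62.5 mm and 10.7 degrees, less where a joint would pass 70% of its speed; a pose out of reach is approached as far as the arm can. A call with a number of a shift or a turn outside -1 to 1 is refused whole. A call with a gripper value outside its range is refused whole. "hand" is the opening, from -1 (shut) to 1 (fully open), set as the call begins (left out, the last holds). The fingers move at their own pace and stop on an object; "grip_force" is the grip in N (left out, the last holds). Time passes only in rows, so rows that repeat a pose let the fingers close. It gives the time, the measured TCP pose, the force and the opening at its end, in the units of the state.
- read_state(): the state, without advancing time (a new reading comes with each control period).
- get_image(name): name is "scene" or "top" or "wrist"; returns a dict with "image" (420x560x3 uint8, blue, green, red), "vfov" (degrees; the focal length in pixels is half the picture's height over the tangent of half this angle, whatever the lens; pixels are square), "cx", "cy" (the principal point, pixels), "R" (3x3) and "t" (3): a world point X has camera coordinates R X + t; the wrist camera has in their place "T_tool_cam" (4x4, takes a point from camera to tool coordinates, whose origin is the TCP and whose axes are the flange's). Camera axes: x right, y down, z forward; pixel columns grow to the right and rows downward; lengths in m; the calibration is good to about 2 mm. A picture is of the moment at which its call begins: read the wrist's pose just before it. There is no depth.
- job_done(): hands the job in, once; it reports no verdict.
Trained networks look in a picture, given as the dict that the camera call returned (one of the last four; its "shot" number tells which), for a name from the list of things; names that differ only in an ending like _2 or _b are one class to them, and where a whole thing is asked for, a point or a joint stands for the part that bears it (a point fixed in the world has none). Each returns a list of dicts, best first, with "confidence" (0 to 1); they miss things now and then, are a little off and sometimes report something else, mostly with a low value. They report only what shows in the picture. A call takes as long as a camera call.
- boxes_of(label, picture): "box" ([left, top, right, bottom] in pixels, round what is visible of it).
- masks_of(label, picture): "region" (420x560 bool, what is visible of it) and "box" ([left, top, right, bottom] in pixels, round what is visible of it).
- spot_point(label, picture): "position" ([column, row] in pixels: a listed point, or the origin of a listed thing).
The state is a dict: "t": time; "qpos": joint angles; "dq": joint speeds; "joint_efforts": joint torques, N m; "ee_pos": TCP position; "orientation": TCP orientation; "contact_force": force on the tool from outside, world axes, zero at the start; "torque": the same for the moment, N m; "grip_width": finger opening in m.
Only numpy, scipy, OpenCV 4.12 (cv2) and the standard library are available. Lean on these libraries where they do the work, as an engineer would, in place of code of your own. Each camera call takes 0.05 s, during which the arm holds its last target. There are 200 camera calls.

## Task

Two menu boards stand on the car wash counter, each with a folding gate leg on its back. Swing out the leg of the wide, low board by pushing it until it meets its stop, square to the board, and leave it standing there; leave the leg of the tall, narrow board as it is.

Things in the scene. Friction and masses are not known exactly. Their poses are not given: they have to be found in the camera images.
- wide_board: The wide, low menu board, fixed to the counter: an upright wooden panel 180 mm wide (its x axis), 12 mm thick (y) and 100 mm high (z), on a thin steel foot 8 mm high and 50 mm deep. Origin at the middle of the panel's thickness and width, at counter height. Its white front with blue bars looks along its own -y; the back, with the leg, looks along +y.
- wide_leg (a joint): Hinge of the wide board's prop leg, rad: 0 folded flat along the back of the board, 1.571 (90 degrees) at its stop, standing straight out from the back. The hinge axis is vertical, at x = -10 mm, y = +14 mm in the board's frame; seen from above the leg opens counter-clockwise, its free end going from the board's +x direction round to +y. It starts 0 to 0.3 rad open, turns with light friction (under 1 N at the free end) and stays where it is left.
- wide_tab (a point): Centre of the free end of the wide board's leg, 125 mm from the hinge axis and 55 mm above the counter. The leg is a light-wood open gate 10 mm thick, 150 mm long from the hinge axis, from 10 to 100 mm above the counter; its outer 50 mm is a solid upright plank that, folded, sticks out 50 mm past the +x edge of the board, so it can be pushed from the front side of the board, beside that edge. Site axes: x along the leg away from the hinge, y the way it opens.
- narrow_tab (a point): Centre of the free end of the like leg of the other, tall and narrow board (110 mm wide, 160 mm high, its leg 115 mm long, up to 140 mm above the counter); that leg is to be left alone. The point is 90 mm from its hinge axis and 75 mm above the counter.

How it is judged:
By the outcome, as a careful person would: the job done as asked, in the order asked, and still so for the second after the job is handed in, with the robot touching nothing.
It also fails if it takes over 35 s, if anything falls off the work surface, if the arm or the gripper's body presses on something with over 40 N, if the wrist force passes 120 N, or if a joint passes its speed limit or range.

## Working session

There is one attempt and no reset: what is moved stays moved. The work goes in short steps, Python scripts to look and compute and a tool call to move; the robot and the scene stay as the last step left them, time stands still between calls to the robot, and variables do not carry over. Pictures are saved under pics/ and viewed, about 8 in all and at most 12, crops included, and the job is handed in when it is done.

Besides the shell and the picture viewer there is one more tool, called after ">>>" as name([rows], argument=value, ...), one row to a line, values as JSON. send_rows: Moves the arm, as the interface text tells. Shift numbers are shares of 300 mm and turn numbers shares of 90 degrees, none past 1 either way. Its arguments: {"type":"object","properties":{"increments":{"type":"array","items":{"type":"array","items":{"type":"number"}}},"hand":{"type":"number"},"grip_force":{"type":"number"}},"required":["increments"]}

```bash
mkdir -p pics
cat > h.py <<'E'
from plant import *
import numpy as np, cv2
def cam(p):
    f=210/np.tan(np.radians(p["vfov"])/2)
    return np.array([[f,0,p["cx"]],[0,f,p["cy"]],[0,0,1]]),np.array(p["R"]),np.array(p["t"])
def at_z(p,uv,z):
    K,R,t=cam(p); d=R.T@np.linalg.inv(K)@[uv[0],uv[1],1]; c=-R.T@t
    return c+d*(z-c[2])/d[2]
def proj(p,X):
    K,R,t=cam(p); q=K@(R@np.asarray(X,float)+t); return q[:2]/q[2]
E
python3 - <<'E'
from h import *
s=read_state();print({k:np.round(v,3) for k,v in s.items()})
ims=[]
for n in("scene","top"):
    p=get_image(n);ims.append(p["image"])
    print(n,"cam",-np.array(p["R"]).T@np.array(p["t"]))
    for l,z in(("wide_board",0),("wide_tab",.055),("narrow_tab",.075)):
        for r in spot_point(l,p)[:2]: print(l,r["confidence"],np.round(r["position"],1),at_z(p,r["position"],z).round(3))
    for r in boxes_of("wide_board",p)[:2]: print(r)
    cv2.imwrite(f"pics/{n}1.png",p["image"])
E
```

```text
{'t': np.float64(0.0), 'qpos': array([-1.347,  0.116,  1.442,  0.   ,  1.584, -0.038]), 'dq': array([-0.001,  0.001, -0.001,  0.001,  0.   ,  0.002]), 'joint_efforts': array([-0.0000e+00, -7.2126e+01, -6.2260e+01,  7.8000e-02,  2.4000e-02,
       -0.0000e+00]), 'ee_pos': array([ 0.175, -0.652,  0.226]), 'orientation': array([-3.114, -0.41 ,  0.   ]), 'contact_force': array([-0.022, -0.424,  0.409]), 'torque': array([-0.06 , -0.017,  0.061]), 'grip_width': np.float64(0.093)}
scene cam [ 1.17341639 -0.14161578  0.530348  ]
wide_board 0.82 [173.1 235.8] [ 0.483 -0.197  0.   ]
wide_tab 0.92 [211.7 234.6] [ 0.563 -0.134  0.055]
narrow_tab 0.74 [438. 178.] [0.514 0.248 0.075]
{'box': [139.0, 164.0, 224.7, 271.4], 'confidence': 0.95}
top cam [ 0.37246482 -0.01894207  0.92743048]
wide_board 0.84 [352.2 231.4] [ 0.482 -0.202  0.   ]
wide_tab 0.67 [324.2 185.6] [ 0.574 -0.136  0.055]
narrow_tab 0.6 [143.7 209.2] [0.526 0.239 0.075]
{'box': [314.2, 169.6, 381.3, 272.9], 'confidence': 0.96}
```

View pics/top1.png

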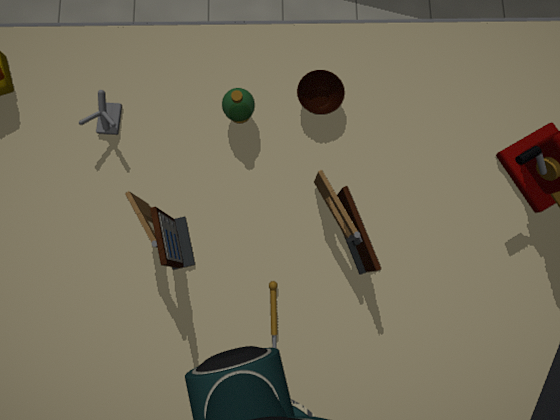

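View pics/scene1.png

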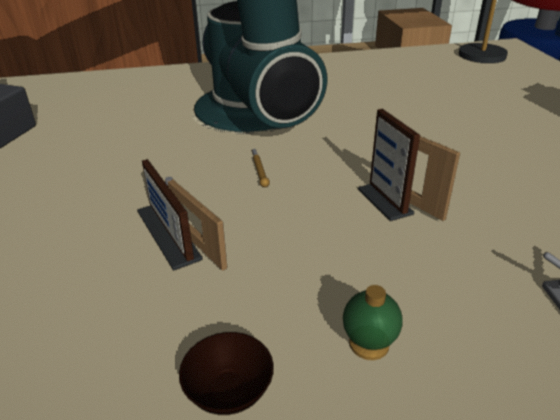

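The top view shows the wide board running from (341,187) to (380,270), with its leg on the left side, hinge near (355,238) and free end near (320,172). The scene view agrees: the leg's plank end is around (211,235), just past the near edge. A bowl sits near (320,92) and the narrow board near (165,235).

Run:
```python
from h import *
from scipy.optimize import least_squares
p=get_image("top")
im=p["image"][150:290,290:410]; cv2.imwrite("pics/top_crop.png",cv2.resize(im,None,fx=4.2,fy=4.2,interpolation=cv2.INTER_CUBIC))
for n,uv in dict(b1=(343,187),b2=(378,271),l_hinge=(355,238),l_end=(320,172)).items(): print(n,at_z(p,uv,.1).round(3))
q=get_image("scene")
im=q["image"][140:290,110:250]; cv2.imwrite("pics/sc_crop.png",cv2.resize(im,None,fx=4,fy=4,interpolation=cv2.INTER_CUBIC))
for l in("wide_leg","wide_board"):
    for r in masks_of(l,q)[:1]+masks_of(l,p)[:1]: print(l,r["box"],r["confidence"])
```

```text
b1 [ 0.561 -0.168  0.1  ]
b2 [ 0.392 -0.229  0.1  ]
l_hinge [ 0.457 -0.187  0.1  ]
l_end [ 0.593 -0.123  0.1  ]
wide_leg [164.3, 179.1, 225.3, 275.5] 0.67
wide_leg [315.0, 174.2, 358.8, 242.0] 0.8
wide_board [140.1, 160.7, 226.2, 269.3] 0.66
wide_board [316.4, 173.6, 380.1, 272.3] 0.64
```

View pics/top_crop.png

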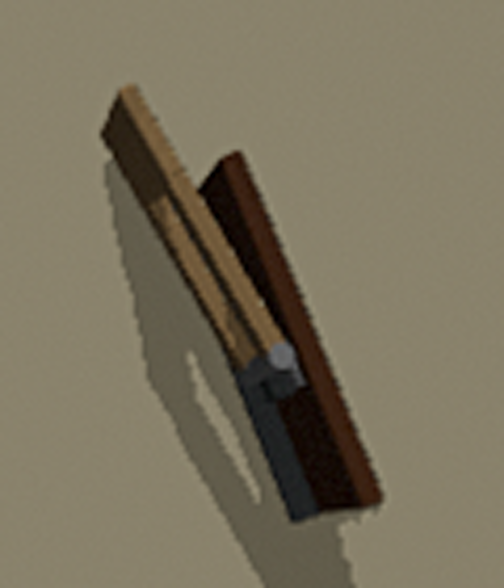

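View pics/sc_crop.png

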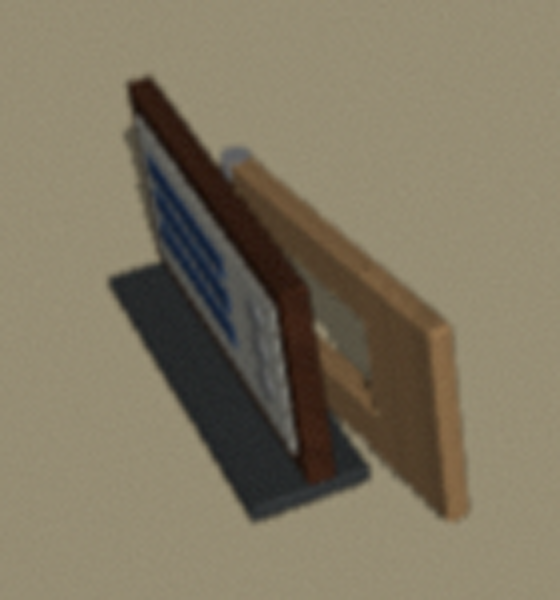

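Measured: board yaw ≈19.5°, hinge ≈(0.463,-0.190), leg at ≈26.6° with length ≈148 mm (150 given), so it is about 7° open. I'll shut the gripper and go to the front side of the plank.

>>> send_rows([
  [0.7, 0.8, 0, 0, 0, 0],
  [0.7, 0.8, 0, 0, 0, 0],
  [0.7, 0.8, 0, 0, 0, 0],
  [0.7, 0.8, 0, 0, 0, 0],
  [0.7, 0.8, 0, 0, 0, 0],
  [0.7, 0.8, 0, 0, 0, 0],
  [0.7, 0.8, 0, 0, 0, 0],
  [0.7, 0.8, 0, 0, 0, 0],
], hand=-1)

```text
t: 1.8
ee_pos: [0.384, -0.4129, 0.2266]
orientation: [3.115, 0.408, -0.0]
contact_force: [0.3, -0.4, 0.7]
grip_width: 0.0178
```

>>> send_rows([
  [0.72, 0.8, 0, 0, 0, 0],
  [0.72, 0.8, 0, 0, 0, 0],
  [0.72, 0.8, 0, 0, 0, 0],
  [0.72, 0.8, 0, 0, 0, 0],
  [0.72, 0.8, 0, 0, 0, 0],
  [0.72, 0.8, 0, 0, 0, 0],
  [0.72, 0.8, 0, 0, 0, 0],
  [0.72, 0.8, 0, 0, 0, 0],
  [0.72, 0.8, 0, 0, 0, 0],
  [0.72, 0.8, 0, 0, 0, 0],
])

```text
t: 3.05
ee_pos: [0.6003, -0.1728, 0.2269]
orientation: [3.115, 0.408, 0.0]
contact_force: [0.6, -0.5, -1.0]
grip_width: 0.0005
```

Run:
```python
from h import *
s=read_state();print({k:np.round(v,3) for k,v in s.items()})
p=get_image("wrist");cv2.imwrite("pics/w1.png",p["image"])
K=cam({**p,"R":np.eye(3),"t":np.zeros(3)})[0]
print(np.round(p["T_tool_cam"],3))
from scipy.spatial.transform import Rotation as Ro
T=np.eye(4);T[:3,:3]=Ro.from_rotvec(s["orientation"]).as_matrix();T[:3,3]=s["ee_pos"]
M=np.linalg.inv(T@p["T_tool_cam"]); q={**p,"R":M[:3,:3],"t":M[:3,3]}
for r in spot_point("wide_tab",p)[:1]: print(r,at_z(q,r["position"],.055))
# predicted top corners of leg & board
H=np.array([.463,-.19]);a=np.radians(26.6)
for n,X in dict(hinge=[*H,.1],end=[*(H+.15*np.array([np.cos(a),np.sin(a)])),.1],b1=[.561,-.171,.1]).items(): print(n,proj(q,X).round())
```

```text
{'t': np.float64(3.05), 'qpos': array([-0.321,  0.007,  1.556, -0.   ,  1.579,  0.989]), 'dq': array([ 0.007,  0.002, -0.003,  0.002,  0.001,  0.001]), 'joint_efforts': array([-2.1500e-01, -6.2857e+01, -6.2269e+01,  4.8000e-02, -5.7000e-02,
       -1.0000e-02]), 'ee_pos': array([ 0.6  , -0.173,  0.227]), 'orientation': array([3.115, 0.408, 0.   ]), 'contact_force': array([ 0.615, -0.538, -0.967]), 'torque': array([ 0.013, -0.012, -0.049]), 'grip_width': np.float64(0.001)}
[[ 0.    -0.958 -0.288  0.079]
 [ 1.     0.001 -0.001 -0.001]
 [ 0.001 -0.288  0.958 -0.158]
 [ 0.     0.     0.     1.   ]]
{'position': [237.3, 206.4], 'confidence': 0.78} [ 0.57128219 -0.13335258  0.055     ]
hinge [266. 349.]
end [224. 189.]
b1 [273. 245.]
```

View pics/w1.png

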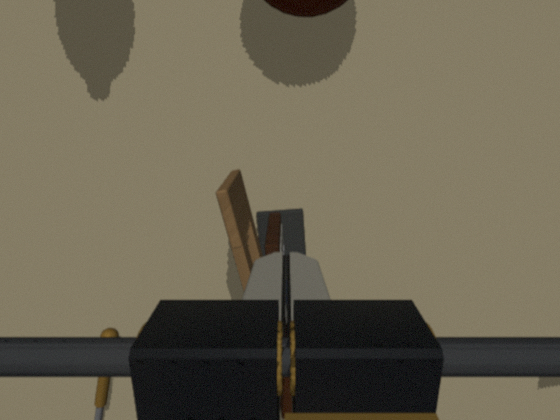

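The wrist view shows the leg plank end at (218–240,172–190), as predicted, and the board to its right. The landing spot is clear. Next I'll descend and work out the arc.

>>> send_rows([
  [0, 0, -0.15, 0, 0, 0],
  [0, 0, -0.3, 0, 0, 0],
  [0, 0, -0.45, 0, 0, 0],
  [0, 0, -0.55, 0, 0, 0],
  [0, 0, -0.55, 0, 0, 0],
  [0, 0, -0.55, 0, 0, 0],
])

```text
t: 3.9
ee_pos: [0.6013, -0.1722, 0.0633]
orientation: [3.114, 0.41, 0.002]
contact_force: [-0.3, -0.0, 0.2]
grip_width: 0.0005
```

```bash
cat > arc.py <<'E'
from h import *
import sys
a0,a1,n,r=map(float,sys.argv[1:5])
s=read_state();print(np.round(s["ee_pos"],4),np.round(s["contact_force"],1))
H=np.array([.463,-.19]);t=np.radians(15)
tx=np.array([np.cos(t),np.sin(t)]);ty=np.array([-tx[1],tx[0]])
for d in np.linspace(a0,a1,int(n)):
    a=np.radians(d);u=np.array([np.cos(a),np.sin(a)]);nn=np.array([-u[1],u[0]])
    P=H+r*u-(.005+.0075*abs(nn@tx)+.0175*abs(nn@ty))*nn
    print(round(d,1),P.round(4),"share",((P-[.6,-.172])/.3).round(3))
E
python3 arc.py 24 113 19 .13
```

```text
[ 0.6013 -0.1722  0.0633] [-0.3 -0.   0.2]
24.0 [ 0.5913 -0.1586] share [-0.029  0.045]
28.9 [ 0.5883 -0.1479] share [-0.039  0.08 ]
33.9 [ 0.5843 -0.1374] share [-0.052  0.115]
38.8 [ 0.5793 -0.1272] share [-0.069  0.149]
43.8 [ 0.5734 -0.1173] share [-0.089  0.182]
48.7 [ 0.5666 -0.108 ] share [-0.111  0.213]
53.7 [ 0.5588 -0.0991] share [-0.137  0.243]
58.6 [ 0.5502 -0.0909] share [-0.166  0.27 ]
63.6 [ 0.5408 -0.0835] share [-0.197  0.295]
68.5 [ 0.5306 -0.0769] share [-0.231  0.317]
73.4 [ 0.5197 -0.0712] share [-0.268  0.336]
78.4 [ 0.5083 -0.0666] share [-0.306  0.351]
83.3 [ 0.4964 -0.063 ] share [-0.345  0.363]
88.3 [ 0.4841 -0.0606] share [-0.386  0.371]
93.2 [ 0.4716 -0.0593] share [-0.428  0.376]
98.2 [ 0.4589 -0.0593] share [-0.47   0.376]
103.1 [ 0.4462 -0.0604] share [-0.513  0.372]
108.1 [ 0.4355 -0.0622] share [-0.548  0.366]
113.0 [ 0.4259 -0.0645] share [-0.58   0.358]
```

>>> send_rows([
  [-0.029, 0.045, 0, 0, 0, 0],
  [-0.039, 0.08, 0, 0, 0, 0],
  [-0.052, 0.115, 0, 0, 0, 0],
  [-0.069, 0.149, 0, 0, 0, 0],
  [-0.089, 0.182, 0, 0, 0, 0],
  [-0.111, 0.213, 0, 0, 0, 0],
  [-0.137, 0.243, 0, 0, 0, 0],
  [-0.166, 0.27, 0, 0, 0, 0],
  [-0.197, 0.295, 0, 0, 0, 0],
  [-0.231, 0.317, 0, 0, 0, 0],
  [-0.268, 0.336, 0, 0, 0, 0],
  [-0.306, 0.351, 0, 0, 0, 0],
  [-0.345, 0.363, 0, 0, 0, 0],
  [-0.386, 0.371, 0, 0, 0, 0],
  [-0.407, 0.374, 0, 0, 0, 0],
  [-0.428, 0.376, 0, 0, 0, 0],
  [-0.45, 0.376, 0, 0, 0, 0],
  [-0.45, 0.376, 0, 0, 0, 0],
])

```text
t: 6.15
ee_pos: [0.4654, -0.0593, 0.0617]
orientation: [-3.115, -0.41, -0.0]
contact_force: [0.2, -0.7, 0.2]
grip_width: 0.0009
```

Run:
```python
from h import *
s=read_state();print(np.round(s["ee_pos"],4),np.round(s["contact_force"],1))
p=get_image("scene")
for r in spot_point("wide_tab",p)[:1]: print(r,at_z(p,r["position"],.055))
cv2.imwrite("pics/s2.png",cv2.resize(p["image"][120:300,100:340],None,fx=3,fy=3))
```

```text
[ 0.4654 -0.0593  0.0617] [ 0.2 -0.7  0.2]
{'position': [246.5, 182.8], 'confidence': 0.94} [ 0.43141529 -0.06362005  0.055     ]
```

View pics/s2.png

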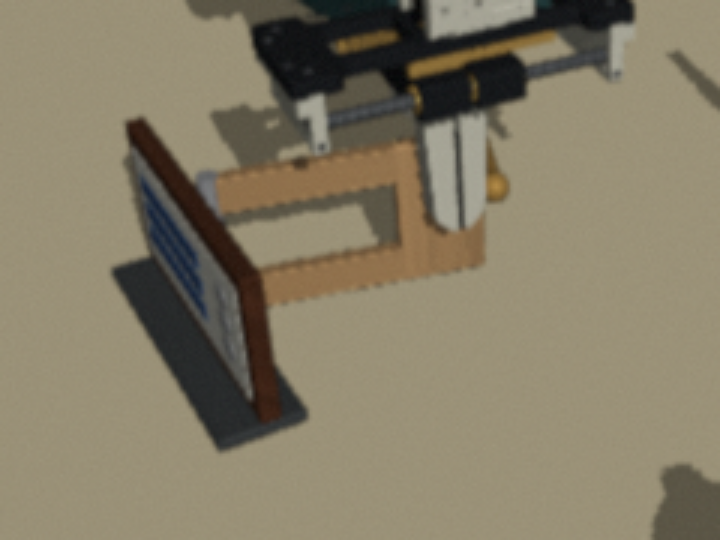

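The leg stands out about 95–105° with the fingers flat against the plank at (455,180). I'll push on slowly to the stop, watching the force.

>>> send_rows([
  [-0.02, 0, 0, 0, 0, 0],
  [-0.04, -0.002, 0, 0, 0, 0],
  [-0.06, -0.004, 0, 0, 0, 0],
  [-0.075, -0.006, 0, 0, 0, 0],
  [-0.085, -0.008, 0, 0, 0, 0],
  [-0.095, -0.01, 0, 0, 0, 0],
  [-0.095, -0.01, 0, 0, 0, 0],
])

```text
t: 7.12
ee_pos: [0.4371, -0.0623, 0.0617]
orientation: [3.115, 0.41, 0.0]
contact_force: [-0.6, 0.6, -0.5]
grip_width: 0.0002
```

>>> send_rows([
  [-0.005, -0.002, 0, 0, 0, 0],
  [-0.01, -0.004, 0, 0, 0, 0],
  [-0.015, -0.006, 0, 0, 0, 0],
  [-0.015, -0.006, 0, 0, 0, 0],
])

```text
t: 7.62
ee_pos: [0.4349, -0.0631, 0.062]
orientation: [-3.113, -0.411, -0.01]
contact_force: [27.5, 8.9, -12.8]
grip_width: 0.0005
```

The force rose to 28 N just where the square position was predicted (0.433), so that is the stop. Next I'll back off and lift.

>>> send_rows([
  [0.015, 0.005, 0, 0, 0, 0],
  [0.03, 0.01, 0, 0, 0, 0],
  [0.06, 0.02, 0, 0, 0, 0],
  [0.1, 0.035, 0, 0, 0, 0],
  [0.1, 0.035, 0.1, 0, 0, 0],
  [0.1, 0.035, 0.3, 0, 0, 0],
  [0.1, 0.035, 0.5, 0, 0, 0],
  [0.1, 0.035, 0.7, 0, 0, 0],
  [0.1, 0.035, 0.7, 0, 0, 0],
])

```text
t: 8.75
ee_pos: [0.4644, -0.0535, 0.2765]
orientation: [3.113, 0.41, 0.01]
contact_force: [0.8, 0.3, -0.5]
grip_width: 0.0004
```

>>> send_rows([
  [0.7, -0.7, 0, 0, 0, 0],
  [0.7, -0.7, 0, 0, 0, 0],
  [0.7, -0.7, 0, 0, 0, 0],
  [0.7, -0.7, 0, 0, 0, 0],
  [0.7, -0.7, 0, 0, 0, 0],
  [0.7, -0.7, 0, 0, 0, 0],
  [0.7, -0.7, 0, 0, 0, 0],
])

```text
t: 9.62
ee_pos: [0.6727, -0.263, 0.2705]
orientation: [-3.114, -0.41, 0.002]
contact_force: [-0.3, 0.6, 0.4]
grip_width: 0.0005
```

Run:
```python
from h import *
for n in("top","scene"):
    p=get_image(n)
    for l,z in(("wide_board",0),("wide_tab",.055),("narrow_tab",.075)):
        for r in spot_point(l,p)[:1]: print(n,l,r["confidence"],at_z(p,r["position"],z).round(3))
    if n=="top": cv2.imwrite("pics/t3.png",p["image"]); P=p
    else: cv2.imwrite("pics/s3.png",cv2.resize(p["image"][120:300,100:340],None,fx=3,fy=3))
a=np.radians(109.5);print("expect end top",proj(P,[.463+.15*np.cos(a),-.19+.15*np.sin(a),.1]))
```

```text
top wide_board 0.88 [ 0.477 -0.2    0.   ]
top wide_tab 0.66 [ 0.417 -0.076  0.055]
top narrow_tab 0.79 [0.531 0.24  0.075]
scene wide_board 0.6 [ 0.489 -0.197  0.   ]
scene wide_tab 0.57 [ 0.41  -0.068  0.055]
scene narrow_tab 0.59 [0.526 0.242 0.075]
expect end top [285.47772912 261.54026305]
```

View pics/t3.png

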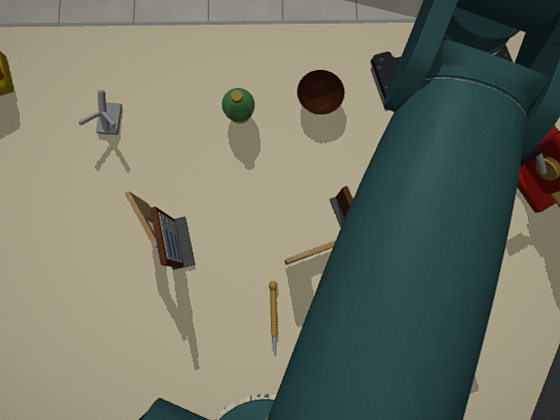

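The leg's end shows at (286,262) against (285.5,261.5) predicted for square. The narrow leg is unmoved, the tool is clear, and nothing else has shifted.

```bash
python3 -c "
from plant import *
print(job_done())"
```

```text
the job is handed in; nothing more can be done
None
```

The wide board's leg is swung out to its stop, square to the board, and the job is handed in. I pushed the plank round with the shut fingers at up to about 90 mm/s, slowing near the end, until it met the stop. Then I backed off and lifted clear. The whole job took about 10 s of the 35 s allowed.

- **Stop reached:** the contact force rose from under 1 N to about 30 N at TCP x ≈ 0.435. I had predicted the square position at 0.433. That is the highest force I read, taken at the end of each move.
- **Leg square:** in the last top picture, the leg's free end is at pixel (286,262). A square leg should put it at (285.5,261.5). The network's point for the leg's end was within about 5 mm in the top view and 9 mm in the scene view; I take that as the networks' usual error.
- **Narrow board:** its leg looks unchanged in the pictures. The network's reading for it shifted 5 mm in the top view and about 13 mm in the scene view, but the tool never went near it.
- **Not checked:** the arm hid part of the wide board in the last top picture. I saved a last scene picture but did not view it.

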